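# Change the film gate plate of the microfilm test box

## Task

Take only the top gate plate from the stack in the magazine, lay it flat on the middle of the black rubber pad, let go, and take it again by its two short ends. Set it centred and flat on the floor of the film gate on the cream test box, between the flared rails, all the way down before letting go; then turn the chrome lock collar clockwise to its stop, its tongue over the plate's end. Leave the other plates in the magazine, do not press the red button, and do not disturb the reel caps, focus wheel or lamp shade.

Things in the scene. Friction and masses are not known exactly. Their poses are not given: they have to be found in the camera images.
- plate1: the top plate of the stack, the one to move: flat aluminium plate 66 (x) x 44 (y) x 10 mm thick (z) with a small dark window in its upper face, 56 to 112 g. Origin at the centre of its underside, z up, x along its long side. The two ends look alike to the job: a half turn about z does not matter.
- plate2: second plate of the stack, same shape; stays in the magazine
- plate3: third plate of the stack, same shape; stays
- plate4: lowest plate of the stack, same shape; stays
- tray: the magazine, a fixed dark steel holder: base 96 (x) x 60 (y) x 4 mm, origin under its centre, on the counter. The plates lie on its base, long sides along x; plate1's top is 44 mm above the counter. Two end walls, 34 mm wide and 54 mm high, stand 2 mm beyond the plates' short ends, so the ends cannot be gripped there; the long sides are open.
- pad: squat round black rubber foot pad, fixed on the counter, 48 mm across its flat top, 16 mm high; origin at the centre of its underside
- testbox: fixed cream test box, 250 (x) x 150 (y) x 60 mm high, origin under its centre; carries the film gate (at x = -45 mm), the lock collar (x = +45 mm) and the red button (x = 95, y = 45 mm)
- gate (a point): centre of the film gate's floor, 60 mm above the counter. x runs along the channel between two dark rails 54 mm long, at y = +-24 mm, above 10 mm height flaring out to +-30 mm at 20 mm. The channel's ends are open: the plate, long side along x, sticks out 6 mm past the rails at both ends. The lock collar's axis stands at x = +90 mm, y = 0.
- lock (a joint): angle (rad) of the chrome lock collar about its vertical axis on the test box: 0 to 0.25 at the start (tongue swung aside), growing clockwise seen from above; 1.4 is the stop and locked position, the tongue pointing at the gate centre. Stiff enough to stay where left (0.08 N m).
- lock_grip (a point): on the collar's axis, mid-height of its grip bar, 95 mm above the counter; turns with it, x along bar and tongue. Bar 42 (x) x 12 (y) mm, 81 to 103 mm above the counter, on a ring 44 mm across from 69 mm up. Tongue 12 mm wide, 5.5 mm thick, reaches 65 mm from the axis, its underside 2.5 mm above a seated plate.
- button (a joint): travel (m) of the red push button (22 mm across) at the collar's end of the test box, on the side away from the parked tongue: 0 untouched, 0.006 fully pressed. Not to be pressed.
- cap1: brown bakelite reel cap, a disc 60 mm across with a stub on top, 27 mm high, origin under its centre; bystander
- cap2: second brown bakelite reel cap, the same; bystander
- wheel: chrome focus wheel lying flat, 72 mm across, 24 mm high, origin under its centre; bystander
- shade: frosted glass lamp shade standing on its wide rim, 110 mm across, 100 mm high, origin under its centre; bystander
There are look-alikes about, which are no part of the job. Several things have the shape of the tray; the one meant has the colours described above.

How it is judged:
On the way, in this order (a step that is already met when the one before it is completed fails the run):
1. the top plate lies flat on the rubber pad, within 15 mm of its centre, let go and at rest (horizontal distance between plate1 and pad below 0.015 m and z of plate1 in the frame of pad between 0.013 and 0.019 m and angle between plate1's own z axis and vertical below 0.06 rad and contact force between the fingers and plate1 below 0.1 N and linear speed of plate1 below 0.02 m/s), for 0.2 s.
2. the plate is down on the floor of the gate while the fingers still hold it (x of plate1 in the frame of gate between -0.006 and 0.006 m and y of plate1 in the frame of gate between -0.005 and 0.005 m and z of plate1 in the frame of gate between -0.003 and 0.003 m and angle between plate1's own z axis and vertical below 0.06 rad and angle between the x axis of plate1 and the x axis of gate, either way round below 0.15 rad and contact force between the fingers and plate1 above 1 N), for 0.1 s.
3. the plate lies in the gate, let go, the collar not yet locked (x of plate1 in the frame of gate between -0.006 and 0.006 m and y of plate1 in the frame of gate between -0.005 and 0.005 m and z of plate1 in the frame of gate between -0.003 and 0.003 m and angle between plate1's own z axis and vertical below 0.06 rad and angle between the x axis of plate1 and the x axis of gate, either way round below 0.15 rad and contact force between the fingers and plate1 below 0.1 N and linear speed of plate1 below 0.02 m/s and value of joint lock below 0.6 rad), for 0.1 s.
4. the collar is turned to its stop over the plate (x of plate1 in the frame of gate between -0.006 and 0.006 m and y of plate1 in the frame of gate between -0.005 and 0.005 m and z of plate1 in the frame of gate between -0.003 and 0.003 m and angle between plate1's own z axis and vertical below 0.06 rad and angle between the x axis of plate1 and the x axis of gate, either way round below 0.15 rad and value of joint lock above 1.28 rad), for 0.2 s.
At the end, for the whole second after the job is handed in: The plate lies free and still on the gate floor: within 6 mm of its centre along, 5 mm across, 3 mm in height, tilt under 0.06, yaw within 0.15 rad; collar beyond 1.28 rad; other plates stacked within 12 mm of the magazine centre; button up; caps, wheel, shade within 20 mm of their places (all of step 4 and linear speed of plate1 below 0.02 m/s and contact force between the fingers and plate1 below 0.1 N and value of joint button below 0.002 m and horizontal distance between each of plate2, plate3, plate4 and tray below 0.012 m and z of plate2 in the frame of tray between 0.021 and 0.027 m and z of plate3 in the frame of tray between 0.011 and 0.017 m and z of plate4 in the frame of tray between 0.001 and 0.007 m and distance of each of cap1, cap2, wheel, shade from where it was at the start of the episode below 0.02 m); the robot touches nothing.
It fails at once if another plate than the top one is dragged or lifted more than 12 mm (distance of any of plate2, plate3, plate4 from where it was at the start of the episode above 0.012 m).
It fails at once if the red button is pressed (value of joint button above 0.004 m).
It fails at once if a bystander (cap, wheel, shade) is shifted more than 20 mm or tipped (distance of any of cap1, cap2, wheel, shade from where it was at the start of the episode above 0.02 m or angle between any of cap1, cap2, wheel, shade's own z axis and vertical above 0.35 rad).
It also fails if it takes over 72 s, if anything falls off the work surface, if the arm or the gripper's body presses on something with over 40 N, if the wrist force passes 120 N, or if a joint passes its speed limit or range.

## Robot

A 6-joint arm with a two-finger parallel gripper is mounted at the origin on the work surface. World frame = base frame: x ahead of the robot, y to its left, z up, the work surface at z = 0. Lengths are in m, angles in rad, forces in N, time in s.
With the tool pointing down it reaches from about 0.35 to 0.775 m from the base axis. Payload 7.3 kg.
Tool frame: the origin (TCP) lies at the very end of the fingers, on their centre line; the grasp point (between the pads) lies 19 mm behind it; z points along the fingers, x is the direction in which the jaws open and shut, and the axes are right-handed (so a half turn about z gives the same grasp; the last joint's range is limited). The gripper opens to 92 mm and grips with 3 to 60 N. Pads are 19 mm wide; open, the fingers measure 130 mm over their backs; the gripper's body (75 mm by 190 mm) begins 47 mm behind the grasp point.
Start: joints at [-1.287, 0.342, 1.524, -0, 1.275, -0.146], TCP at [0.219, -0.477, 0.227] pointing down, gripper open.
Joint ranges: [-2.53, 2.53], [-0.77, 2.02], [0.04, 2.7], [-1, 4.14], [0.28, 2.66], [-3.11, 3.11]. Speed limits (rad/s): [2.57, 2.57, 3.14, 3.14, 3.14, 3.14].

## Interface

Orientations are given as [roll, pitch, yaw] about the fixed x, y, z axes, in that order (R = Rz(yaw) Ry(pitch) Rx(roll)).
In Python, from cell import robot, read_camera, nets gives the robot as it stands. The module is installed in compiled form; this text tells all that it offers.
- The arm moves only by the tool carry_out, never from a script. Its arguments are lists of equal length, an entry for each row: "translation": the shift along the tool's x, y, z in m, a list of three; "turn": the turn, a rotation vector about the tool's x, y, z in rad, a list of three; "gripper": the gripper's target within -1 to 1 (shut at 1, half-way at 0, fully open at -1). A call has 1 to 10 rows; each row shifts and turns the commanded pose from where the row before left it, along the tool's axes as they then stand; what a row does not reach is not made up. A row lasts 1/10 s, in which the tool goes at most 50 mm and 8.59 degrees, less where a joint would pass 70% of its speed; a pose out of reach is approached as far as the arm can. A call with a gripper value outside its range is refused whole. The fingers move at their own pace and stop on an object; "squeeze" is the grip in N (left out, the last holds). Time passes only in rows, so rows that do not move let the fingers close. It gives the time, the measured TCP pose, the force and the opening at its end, in the units of the state.
- robot.observe(): the state, without advancing time (a new reading comes with each control period).
- read_camera(name): name is "scene" or "top" or "wrist"; returns a dict with "img" (384x512x3 uint8, red, green, blue), "fx", "fy", "cx", "cy" (pixels), "distortion" ([k1, k2, p1, p2, k3] as OpenCV has them; the pictures are not rectified), "world_from_camera" (4x4, takes a point from camera to world coordinates). Camera axes: x right, y down, z forward; pixel columns grow to the right and rows downward; lengths in m; the calibration is good to about 2 mm. A picture is of the moment at which its call begins. There is no depth.
- robot.hand_in(): hands the job in, once; it reports no verdict.
Trained networks look in a picture, given as the dict that the camera call returned (one of the last four; its "shot" number tells which), for a name from the list of things; names that differ only in an ending like _2 or _b are one class to them, and where a whole thing is asked for, a point or a joint stands for the part that bears it (a point fixed in the world has none). Each returns a list of dicts, best first, with "score" (0 to 1); they miss things now and then, are a little off and sometimes report something else, mostly with a low value. They report only what shows in the picture. A call takes as long as a camera call. They do not tell look-alikes from the thing itself.
- nets.regions_of(picture, name): "region" (384x512 bool, what is visible of it) and "pixel" ([column, row] in pixels, amid what is visible of it).
- nets.tip_of(picture, name): "pixel" ([column, row] in pixels: a listed point, or the origin of a listed thing).
The state is a dict: "time": time; "qpos": joint angles; "qvel": joint speeds; "joint_efforts": joint torques, N m; "tool_pos": TCP position; "tool_rot": TCP orientation; "contact_force": force on the tool from outside, world axes, zero at the start; "torque": the same for the moment, N m; "opening": finger opening in m.
Only numpy, scipy, OpenCV 4.12 (cv2) and the standard library are available. Lean on these libraries where they do the work, as an engineer would, in place of code of your own. Each camera call takes 0.05 s, during which the arm holds its last target. There are 200 camera calls.

## Working session

There is one attempt and no reset: what is moved stays moved. The work goes in short steps, Python scripts to look and compute and a tool call to move; the robot and the scene stay as the last step left them, time stands still between calls to the robot, and variables do not carry over. Pictures are saved under pics/ and viewed, about 8 in all and at most 12, crops included, and the job is handed in when it is done.

Besides the shell and the picture viewer there is one more tool, called after "Request:" as name(argument=value, ...) on one line, values as JSON. carry_out: Moves the arm, as the interface text tells. Its arguments: {"type":"object","properties":{"translation":{"type":"array","items":{"type":"array","items":{"type":"number"}}},"turn":{"type":"array","items":{"type":"array","items":{"type":"number"}}},"gripper":{"type":"array","items":{"type":"number"}},"squeeze":{"type":"number"}},"required":["translation","turn","gripper"]}

```bash
mkdir -p pics
cat > h.py <<'E'
import numpy as np, cv2
from cell import robot, read_camera, nets
def ray(p,px):
    K=np.array([[p['fx'],0,p['cx']],[0,p['fy'],p['cy']],[0,0,1]])
    u=cv2.undistortPoints(np.array([[px]],float),K,np.array(p['distortion'],float))[0,0]
    T=np.array(p['world_from_camera']); return T[:3,3],T[:3,:3]@np.array([u[0],u[1],1])
def onz(p,px,z):
    o,d=ray(p,px); return o+d*(z-o[2])/d[2]
def proj(p,X):
    K=np.array([[p['fx'],0,p['cx']],[0,p['fy'],p['cy']],[0,0,1]])
    T=np.linalg.inv(np.array(p['world_from_camera']))
    r=cv2.projectPoints(np.array(X,float).reshape(-1,3),cv2.Rodrigues(T[:3,:3])[0],T[:3,3],K,np.array(p['distortion'],float))[0]
    return r[:,0]
def save(p,n): cv2.imwrite('pics/'+n+'.png',p['img'][:,:,::-1])
E
python3 - <<'E'
from h import *
ims=[]
for c in('scene','top'):
    p=read_camera(c);ims.append(p['img']);print(c,np.round(p['world_from_camera'],3).tolist(),p['fx'])
    for n,z in(('plate1',.034),('tray',0),('pad',0),('testbox',0),('gate',.06),('lock_grip',.095),('lock',.08),('button',.065),('cap1',0),('wheel',0),('shade',0)):
        for k in nets.tip_of(p,n)[:4] : print(n,round(k['score'],2),np.round(k['pixel']),np.round(onz(p,k['pixel'],z),3)[:2])
v=np.vstack(ims)[:,:,::-1]; cv2.imwrite('pics/a.png',cv2.resize(np.hstack(ims)[:,:,::-1],(800,300)));
for n,i in zip(('s','t'),ims): cv2.imwrite(f'pics/{n}.png',cv2.resize(i[:,:,::-1],(800,600)))
print({k:np.round(x,3) for k,x in robot.observe().items()})
E
```

```text
scene [[-0.791, 0.537, -0.294, 0.777], [0.612, 0.685, -0.396, 0.26], [-0.011, -0.493, -0.87, 0.829], [0.0, 0.0, 0.0, 1.0]] 351.72695679282316
plate1 0.9 [326. 247.] [0.479 0.115]
plate1 0.56 [325. 250.] [0.485 0.121]
plate1 0.55 [329. 247.] [0.473 0.12 ]
tray 0.96 [328. 198.] [0.367 0.012]
tray 0.7 [327. 250.] [0.47  0.117]
tray 0.6 [380. 229.] [0.322 0.159]
pad 0.61 [368. 321.] [0.511 0.296]
testbox 0.97 [244. 185.] [ 0.519 -0.158]
gate 0.6 [251. 187.] [ 0.527 -0.114]Traceback (most recent call last):
  File "<stdin>", line 6, in <module>
ValueError: it knows: cap, gate, lock_grip, pad, plate, shade, testbox, tray, wheel
```

Run:
```python
from h import *
for c in('scene','top'):
    p=read_camera(c)
    cv2.imwrite(f'pics/{c}.png',cv2.resize(p['img'][:,:,::-1],(800,600)));print(c,np.round(p['world_from_camera'],3).tolist())
    for n,z in(('plate1',.034),('tray',0),('pad',0),('testbox',0),('gate',.06),('lock_grip',.095),('cap1',0),('wheel',0),('shade',0)):
        for k in nets.tip_of(p,n)[:4] : print(n,round(k['score'],2),np.round(k['pixel']),np.round(onz(p,k['pixel'],z),3)[:2])
print({k:np.round(x,3) for k,x in robot.observe().items()})
```

```text
scene [[-0.791, 0.537, -0.294, 0.777], [0.612, 0.685, -0.396, 0.26], [-0.011, -0.493, -0.87, 0.829], [0.0, 0.0, 0.0, 1.0]]
plate1 0.75 [325. 248.] [0.482 0.115]
plate1 0.62 [327. 250.] [0.481 0.124]
plate1 0.43 [329. 247.] [0.472 0.121]
tray 0.7 [326. 197.] [0.369 0.007]
tray 0.62 [380. 229.] [0.325 0.159]
tray 0.6 [330. 250.] [0.464 0.121]
tray 0.53 [222. 111.] [ 0.414 -0.417]
pad 0.59 [368. 319.] [0.508 0.295]
testbox 0.71 [244. 183.] [ 0.515 -0.163]
gate 0.96 [251. 186.] [ 0.526 -0.114]
lock_grip 0.78 [230. 154.] [ 0.522 -0.207]
cap1 0.8 [275. 325.] [0.68  0.175]
cap1 0.72 [238. 270.] [0.671 0.023]
cap1 0.18 [146. 142.] [ 0.661 -0.456]
wheel 0.68 [222. 110.] [ 0.413 -0.42 ]
wheel 0.55 [228. 154.] [ 0.495 -0.273]
shade 0.87 [146. 142.] [ 0.66  -0.458]
top [[-0.007, -0.98, 0.198, 0.271], [-1.0, 0.007, 0.001, -0.087], [-0.003, -0.198, -0.98, 1.222], [0.0, 0.0, 0.0, 1.0]]
plate1 0.85 [177. 202.] [0.477 0.118]
plate1 0.54 [402. 137.] [ 0.639 -0.446]
plate1 0.46 [173. 206.] [0.468 0.126]
plate1 0.45 [174. 207.] [0.466 0.123]
tray 0.68 [180. 203.] [0.481 0.115]
tray 0.61 [159. 267.] [0.3
[... 204 characters left out ...]
ap1 0.94 [157. 130.] [0.676 0.179]
cap1 0.88 [219. 132.] [0.669 0.017]
cap1 0.47 [288. 188.] [ 0.517 -0.159]
wheel 0.78 [387. 233.] [ 0.403 -0.404]
wheel 0.48 [289. 186.] [ 0.522 -0.161]
shade 0.86 [405. 136.] [ 0.652 -0.464]
{'time': np.float64(1.35), 'qpos': array([-1.287,  0.342,  1.524,  0.   ,  1.275, -0.146]), 'qvel': array([ 0.001,  0.   ,  0.   ,  0.002, -0.   , -0.   ]), 'joint_efforts': array([ 1.0000e-03, -4.3113e+01, -2.4448e+01,  7.2000e-02,  4.8000e-02,
        0.0000e+00]), 'tool_pos': array([ 0.219, -0.477,  0.227]), 'tool_rot': array([-3.142, -0.   , -1.141]), 'contact_force': array([0.656, 0.24 , 0.537]), 'torque': array([0.023, 0.062, 0.006]), 'opening': np.float64(0.092)}
```

View pics/top.png

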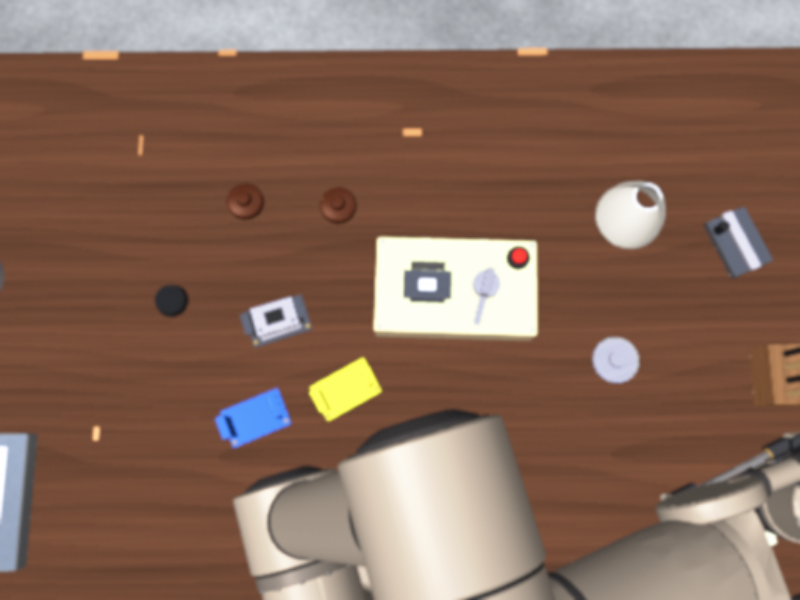

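View pics/scene.png

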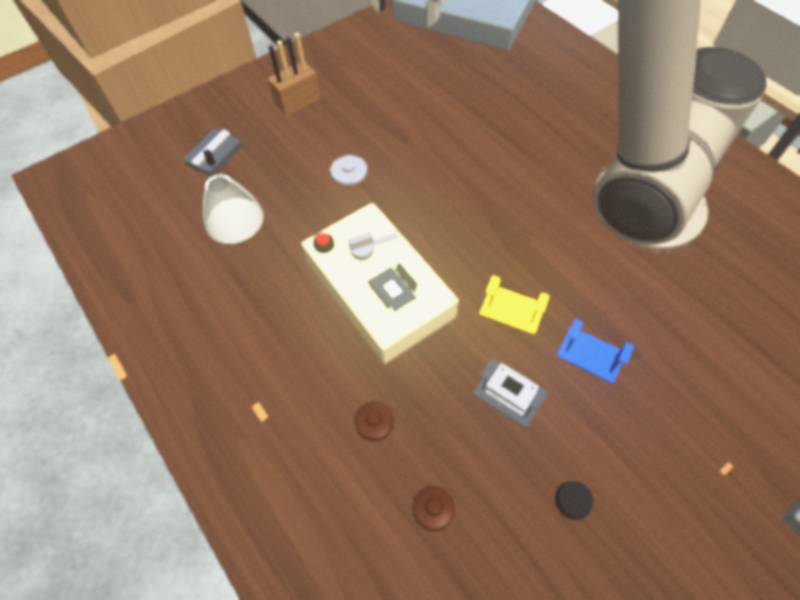

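Candidates for the magazine in the top view at 800x600: the dark holder with plates (275,320), a blue tray (252,417), a yellow tray (345,388) and a grey/white thing (738,240). I choose (275,320), because it is dark steel with aluminium plates. The other pixels are pad (171,300), gate (428,284), collar (487,283) with its tongue towards (478,322), and button (519,257). I'll check the choice in a close wrist view, looking at the test box on the way.

Request:
carry_out(translation=[[0,0,-0.008],[0,0,-0.008],[0,0,-0.008],[0,0,-0.008],[0,0,-0.008],[0,0,-0.008],[0,0,-0.008],[0,0,-0.008],[0,0,-0.008],[0,0,-0.008]], turn=[[0,0,-0.14],[0,0,-0.14],[0,0,-0.14],[0,0,-0.14],[0,0,-0.14],[0,0,-0.14],[0,0,-0.14],[0,0,-0.14],[0,0,-0.14],[0,0,-0.14]], gripper=[-1,-1,-1,-1,-1,-1,-1,-1,-1,-1])

```text
time: 2.35
tool_pos: [0.2188, -0.4772, 0.3071]
tool_rot: [3.142, -0.0, 0.265]
contact_force: [-0.4, 0.9, -0.5]
opening: 0.0921
```

Request:
carry_out(translation=[[0.03,-0.025,0],[0.03,-0.025,0],[0.03,-0.025,0],[0.03,-0.025,0],[0.03,-0.025,0],[0.03,-0.025,0],[0.03,-0.025,0],[0.03,-0.025,0],[0.03,-0.025,0],[0.03,-0.025,0]], turn=[[0,0,0],[0,0,0],[0,0,0],[0,0,0],[0,0,0],[0,0,0],[0,0,0],[0,0,0],[0,0,0],[0,0,0]], gripper=[-1,-1,-1,-1,-1,-1,-1,-1,-1,-1])

```text
time: 3.35
tool_pos: [0.4455, -0.1573, 0.3069]
tool_rot: [3.141, -0.0, 0.259]
contact_force: [0.1, -1.1, 0.0]
opening: 0.0914
```

Run:
```python
from h import *
o=robot.observe();print(o['time'],o['tool_pos'],o['tool_rot'])
p=read_camera('wrist');save(p,'w1');print(np.round(p['world_from_camera'],3).tolist(),p['fx'])
for n,z in(('plate1',.034),('tray',0),('testbox',0),('gate',.06),('lock_grip',.095)):
    for k in nets.tip_of(p,n)[:3] : print(n,round(k['score'],2),np.round(k['pixel']),np.round(onz(p,k['pixel'],z),4)[:2])
```

```text
3.35 [ 0.44545869 -0.1573081   0.30689737] [ 3.14111750e+00 -3.19277384e-04  2.58984280e-01]
[[0.967, 0.243, 0.075, 0.426], [0.254, -0.925, -0.283, -0.082], [-0.0, 0.293, -0.956, 0.464], [0.0, 0.0, 0.0, 1.0]] 267.54810435038166
tray 0.68 [236.  45.] [0.3644 0.0074]
testbox 0.58 [298. 176.] [ 0.5191 -0.1683]
gate 0.58 [316. 156.] [ 0.5255 -0.1206]
lock_grip 0.75 [299. 221.] [ 0.5228 -0.2155]
```

View pics/w1.png

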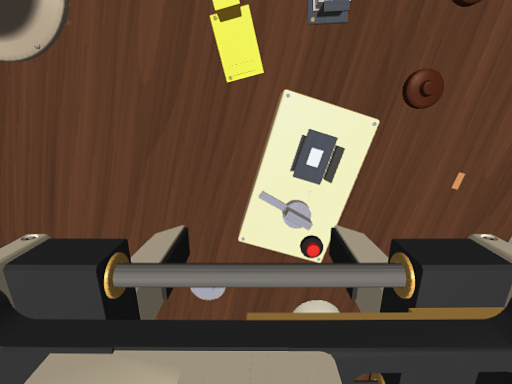

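The wrist view (384x512) shows the box with its gate at (316,156), collar (297,214), tongue to (262,196) and button (313,248). I'll fit the box outline numerically and move on to the magazine.

```bash
cat >> h.py <<'E'
from scipy.optimize import minimize
def boxpts(x,y,a,L,W,z0,z1):
    c,s=np.cos(a),np.sin(a)
    return [[x+c*u-s*v,y+s*u+c*v,z] for u in(-L/2,L/2) for v in(-W/2,W/2) for z in(z0,z1)]
def fit(p,mask,x0,L,W,z0,z1,S=8):
    m=cv2.resize(mask.astype(np.uint8),None,fx=4,fy=4,interpolation=cv2.INTER_NEAREST)
    def cost(q):
        pr=(proj(p,boxpts(*q,L,W,z0,z1))+.5)*4*16
        im=np.zeros_like(m); cv2.fillConvexPoly(im,cv2.convexHull(pr.astype(np.int32)),1,shift=4)
        return 1-(im&m).sum()/max((im|m).sum(),1)
    r=None
    for _ in range(2):
        r=minimize(cost,x0 if r is None else r.x,method='Nelder-Mead',options=dict(initial_simplex=np.array(x0 if r is None else r.x)+np.array([[0,0,0],[.01,0,0],[0,.01,0],[0,0,.08]]),xatol=1e-5,fatol=1e-5))
    return r.x,r.fun
E
python3 - <<'E'
from h import *
for c in('wrist','top'):
    p=read_camera(c); r=nets.regions_of(p,'testbox')[0]
    hsv=cv2.cvtColor(p['img'],cv2.COLOR_RGB2HSV)
    m=((hsv[...,0]<40)&(hsv[...,1]<90)&(hsv[...,2]>140))
    n,l,st,_=cv2.connectedComponentsWithStats(m.astype(np.uint8))
    g=[k for k in range(1,n)]
    px=onz; q=proj(p,[[.56,-.13,.06]])[0].astype(int)
    q2=[l[int(v),int(u)] for u,v in proj(p,[[.57,-.13,.06],[.48,-.15,.06],[.56,-.2,.06]])]
    mm=(l==q2[0]).astype(np.uint8); cs,_=cv2.findContours(mm,0,2); h=cv2.convexHull(max(cs,key=cv2.contourArea)); cv2.fillConvexPoly(mm,h,1)
    print(c,q2,mm.sum(),r['score'],r['region'].sum())
    for nm,M in(('col',mm),('net',r['region'])):
        x,f=fit(p,M,[.52,-.16,-1.57],.25,.15,0,.06)
        R=np.array([[np.cos(x[2]),-np.sin(x[2])],[np.sin(x[2]),np.cos(x[2])]])
        print(nm,x.round(4),round(f,3),'gate',(x[:2]+R@[-.045,0]).round(4),'lock',(x[:2]+R@[.045,0]).round(4))
E
```

```text
wrist [np.int32(5), np.int32(5), np.int32(5)] 19607 0.67 14843
col [ 0.5241 -0.1674 -1.6077] 0.221 gate [ 0.5258 -0.1224] lock [ 0.5225 -0.2123]
net [ 0.5197 -0.1684 -1.6006] 0.041 gate [ 0.521  -0.1234] lock [ 0.5183 -0.2134]
top [np.int32(8), np.int32(8), np.int32(8)] 12761 0.84 1705
col [ 0.5338 -0.1742 -1.7101] 0.478 gate [ 0.54   -0.1296] lock [ 0.5275 -0.2187]
net [ 0.5194 -0.1637 -1.6014] 0.744 gate [ 0.5208 -0.1188] lock [ 0.5181 -0.2087]
```

Request:
carry_out(translation=[[0.025,-0.045,0],[0.025,-0.045,0],[0,-0.04,0.01],[0,-0.03,0.015],[0,0,0.015],[0,0,0.015]], turn=[[0,0,0],[0,0,0],[0,0,0],[0,0,0],[0,0,0],[0,0,0]], gripper=[-1,-1,-1,-1,-1,-1])

```text
time: 4.45
tool_pos: [0.4511, 0.0062, 0.2514]
tool_rot: [3.141, -0.001, 0.26]
contact_force: [-0.1, 0.1, -0.0]
opening: 0.092
```

Run:
```python
from h import *
p=read_camera('wrist');save(p,'w2');print(np.round(p['world_from_camera'],3)[:3,3])
for n,z in(('plate1',.034),('tray',0),('pad',0)):
    for k in nets.tip_of(p,n)[:3] : print(n,round(k['score'],2),np.round(k['pixel']),np.round(onz(p,k['pixel'],z),4)[:2])
im=p['img']; q=proj(p,[[.48,.115,.044]])[0].astype(int);print(q)
x0=max(0,q[0]-110);y0=max(0,q[1]-80);print(x0,y0)
c=im[y0:y0+160,x0:x0+220]
cv2.imwrite('pics/w2c.png',cv2.resize(c[:,:,::-1],None,fx=3,fy=3))
```

```text
[0.431 0.081 0.408]
plate1 0.58 [300.  93.] [0.4763 0.1199]
tray 0.93 [196.  44.] [0.3248 0.1466]
tray 0.68 [205. 155.] [0.3678 0.0011]
[302  96]
192 16
```

View pics/w2c.png

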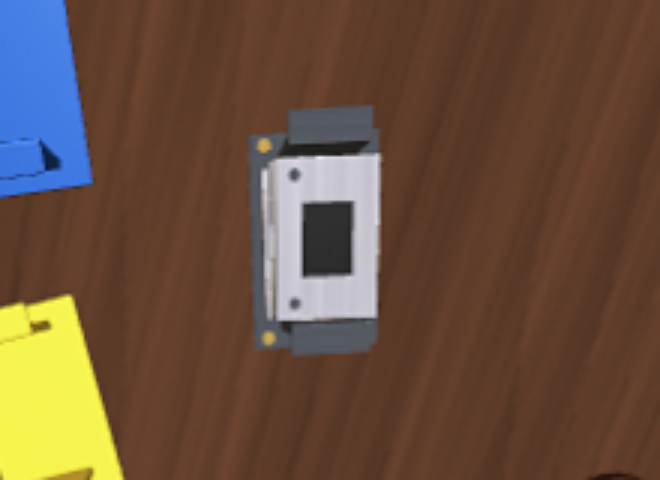

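The crop confirms the choice: dark holder, bright plate on top. The plate's top corners in crop pixels are (273,157), (381,153), (377,320) and (278,318).

Run:
```python
from h import *
p=read_camera('wrist')
hsv=cv2.cvtColor(p['img'],cv2.COLOR_RGB2HSV)
m=((hsv[...,1]<40)&(hsv[...,2]>150)).astype(np.uint8)
n,l,st,_=cv2.connectedComponentsWithStats(m); k=l[68,315] if l[68,315] else l[70,288]
print(st[k], hsv[70,288],hsv[95,284:296:2].tolist())
mm=(l==k).astype(np.uint8);cs,_=cv2.findContours(mm,0,2);c=max(cs,key=cv2.contourArea)
pts=np.array([onz(p,q,.044)[:2] for q in c[:,0].astype(float)]).astype(np.float32)
print(cv2.minAreaRect(pts))
for z,cr in((.044,[(273,157),(381,153),(378,320),(277,318)]),(.054,[(289,107),(374,106),(370,350),(293,354)])):
    P=np.array([onz(p,(192+(a-1)/3,16+(b-1)/3),z)[:2] for a,b in cr]);print(P.round(4),'ctr',P.mean(0).round(4))
    d1=P[1]-P[0];d2=P[2]-P[1];d3=P[2]-P[3];d4=P[3]-P[0]
    print([np.round(np.linalg.norm(d),4) for d in(d1,d2,d3,d4)],[np.round(np.arctan2(d[1],d[0]),3) for d in(d1,d3)],[np.round(np.arctan2(d[1],d[0])-np.pi/2,3) for d in(-d2,-d4)])
```

```text
[ 279   66   40   56 1595] [126  12 214] [[174, 7, 189], [125, 13, 208], [125, 13, 210], [125, 13, 217], [128, 13, 157], [0, 0, 45]]
((0.4748433232307434, 0.11544547975063324), (0.04942421242594719, 0.06541457772254944), 17.27914047241211)
[[0.4465 0.1405]
 [0.4895 0.1534]
 [0.5094 0.0891]
 [0.4662 0.0787]] ctr [0.4779 0.1154]
[np.float64(0.0449), np.float64(0.0672), np.float64(0.0444), np.float64(0.0649)] [np.float64(0.292), np.float64(0.238)] [np.float64(0.3), np.float64(0.308)]
[[0.4472 0.158 ]
 [0.4798 0.167 ]
 [0.5078 0.0761]
 [0.4761 0.066 ]] ctr [0.4778 0.1168]
[np.float64(0.0339), np.float64(0.0951), np.float64(0.0333), np.float64(0.0964)] [np.float64(0.269), np.float64(0.308)] [np.float64(0.299), np.float64(0.305)]
```

Request:
carry_out(translation=[[0,0,0],[0.0192,-0.0322,0],[0.0192,-0.0322,0],[0.0193,-0.0324,0],[0,0,0.04],[0,0,0.04],[0,0,0.04],[0,0,0.03],[0,0,0]], turn=[[0,0,-0.037],[0,0,0],[0,0,0],[0,0,0],[0,0,0],[0,0,0],[0,0,0],[0,0,0],[0,0,0]], gripper=[-1,-1,-1,-1,-1,-1,-1,-1,-1])

```text
time: 5.6
tool_pos: [0.4765, 0.1147, 0.099]
tool_rot: [-3.14, 0.006, 0.295]
contact_force: [0.4, 0.6, 0.7]
opening: 0.0917
```

Request:
carry_out(translation=[[0,0,0.02],[0,0,0.02],[0,0,0.02],[0,0,0.004],[0,0,0],[0,0,0]], turn=[[0,0,0],[0,0,0],[0,0,0],[0,0,0],[0,0,0],[0,0,0]], gripper=[-1,-1,-1,-1,-1,-1])

```text
time: 6.2
tool_pos: [0.4796, 0.1152, 0.0393]
tool_rot: [3.141, -0.003, 0.296]
contact_force: [0.0, -0.0, 0.4]
opening: 0.0919
```

Request:
carry_out(translation=[[0,0,0.001],[0,0,0]], turn=[[0,0,0],[0,0,0]], gripper=[-1,-1])

```text
time: 6.4
tool_pos: [0.4788, 0.1153, 0.0375]
tool_rot: [3.141, -0.001, 0.296]
contact_force: [0.1, 0.1, 0.2]
opening: 0.092
```

Request:
carry_out(translation=[[0,0,0],[0,0,0],[0,0,0],[0,0,0],[0,0,0],[0,0,0],[0,0,0],[0,0,0]], turn=[[0,0,0],[0,0,0],[0,0,0],[0,0,0],[0,0,0],[0,0,0],[0,0,0],[0,0,0]], gripper=[0.3,0.3,0.6,0.6,0.6,0.6,0.6,0.6], squeeze=12)

```text
time: 7.2
tool_pos: [0.4783, 0.1152, 0.0367]
tool_rot: [3.142, 0.0, 0.296]
contact_force: [0.8, -0.4, 0.0]
opening: 0.0439
```

Request:
carry_out(translation=[[0,0,-0.005],[0,0,-0.01],[0,0,-0.02],[0,0,-0.03],[0,0,-0.04],[0,-0.03,-0.02],[0,-0.03,0],[0,0,0],[0,0,0]], turn=[[0,0,0],[0,0,0],[0,0,0],[0,0,0],[0,0,0],[0,0,0],[0,0,0],[0,0,0],[0,0,0]], gripper=[0.6,0.6,0.6,0.6,0.6,0.6,0.6,0.6,0.6])

```text
time: 8.1
tool_pos: [0.4606, 0.1728, 0.1622]
tool_rot: [3.141, -0.0, 0.298]
contact_force: [0.2, -0.2, -0.7]
opening: 0.0438
```

Run:
```python
from h import *
p=read_camera('wrist');save(p,'w3')
for k in nets.tip_of(p,'pad')[:2]: print('pad',k['score'],np.round(k['pixel']),onz(p,k['pixel'],0).round(4))
for k in nets.regions_of(p,'pad')[:1]:
    cs,_=cv2.findContours(k['region'].astype(np.uint8),0,1);c=max(cs,key=cv2.contourArea)
    print('reg',k['region'].sum(),cv2.minEnclosingCircle(np.array([onz(p,q,.016)[:2] for q in c[:,0].astype(float)],np.float32)))
o=robot.observe();print(o['tool_pos'],o['opening'])
```

```text
pad 0.62 [335.  93.] [0.5131 0.2926 0.    ]
reg 1967 ((0.508068323135376, 0.2885354459285736), 0.026541298255324364)
[0.46092549 0.17189186 0.16155133] 0.04357312349886426
```

View pics/w3.png

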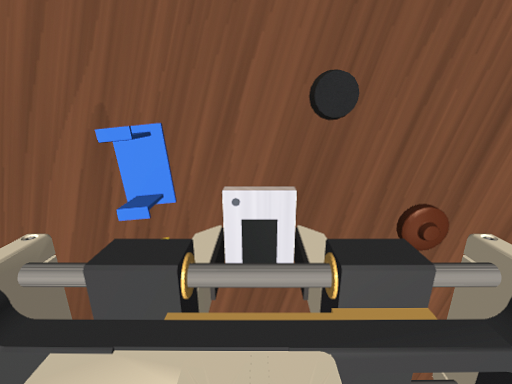

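Pad (wrist) at pixel (335,93); the plate is held level. Moving over the pad.

Request:
carry_out(translation=[[0.02,-0.0247,0],[0.02,-0.0247,0],[0.02,-0.0246,0.02],[0.02,-0.0246,0.03],[0,0,0.03],[0,0,0.03],[0,0,0.02],[0,0,0],[0,0,0]], turn=[[0,0,0],[0,0,0],[0,0,0],[0,0,0],[0,0,0],[0,0,0],[0,0,0],[0,0,0],[0,0,0]], gripper=[0.6,0.6,0.6,0.6,0.6,0.6,0.6,0.6,0.6])

```text
time: 9.15
tool_pos: [0.509, 0.2897, 0.0317]
tool_rot: [3.141, 0.001, 0.295]
contact_force: [-0.5, -0.6, -0.4]
opening: 0.0438
```

Request:
carry_out(translation=[[0,0,0.004],[0,0,0.003],[0,0,0.002],[0,0,0],[0,0,0]], turn=[[0,0,0],[0,0,0],[0,0,0],[0,0,0],[0,0,0]], gripper=[0.6,0.6,0.6,0.6,0.6])

```text
time: 9.65
tool_pos: [0.5087, 0.2903, 0.0229]
tool_rot: [3.142, -0.0, 0.296]
contact_force: [-0.4, -0.1, -0.3]
opening: 0.0441
```

Request:
carry_out(translation=[[0,0,0.002],[0,0,0.001],[0,0,0]], turn=[[0,0,0],[0,0,0],[0,0,0]], gripper=[0.6,0.6,0.6])

```text
time: 9.95
tool_pos: [0.5085, 0.2903, 0.0195]
tool_rot: [3.141, 0.0, 0.296]
contact_force: [0.1, -0.0, -0.3]
opening: 0.0434
```

Request:
carry_out(translation=[[0,0,0.0005],[0,0,0.0005],[0,0,0]], turn=[[0,0,0],[0,0,0],[0,0,0]], gripper=[0.6,0.6,0.6])

```text
time: 10.25
tool_pos: [0.5086, 0.2903, 0.0187]
tool_rot: [3.142, -0.0, 0.296]
contact_force: [0.6, -1.1, -0.6]
opening: 0.0437
```

Request:
carry_out(translation=[[0,0,0.0007],[0,0,0.0007],[0,0,0],[0,0,0]], turn=[[0,0,0],[0,0,0],[0,0,0],[0,0,0]], gripper=[0.6,0.6,0.6,0.6])

```text
time: 10.65
tool_pos: [0.5087, 0.2903, 0.0186]
tool_rot: [3.141, -0.001, 0.296]
contact_force: [-3.8, -0.8, 10.2]
opening: 0.0438
```

Request:
carry_out(translation=[[0,0,-0.0008],[0,0,0],[0,0,0],[0,0,0],[0,0,0],[0,0,0],[0,0,-0.02],[0,0,-0.03],[0,0,-0.03]], turn=[[0,0,0],[0,0,0],[0,0,0],[0,0,0],[0,0,0],[0,0,0],[0,0,0],[0,0,0],[0,0,0]], gripper=[0.6,-0.3,-0.6,-1,-1,-1,-1,-1,-1])

```text
time: 11.55
tool_pos: [0.5082, 0.2901, 0.0985]
tool_rot: [3.141, 0.001, 0.296]
contact_force: [-0.3, 0.1, 0.4]
opening: 0.0917
```

Request:
carry_out(translation=[[0,0,-0.01],[0,0,-0.01],[0,0,0],[0,0,0],[0,0,0],[0,0,0],[0,0,0],[0,0,0],[0,0,0],[0,0,0]], turn=[[0,0,0.143],[0,0,0.143],[0,0,0.143],[0,0,0.143],[0,0,0.143],[0,0,0.143],[0,0,0.143],[0,0,0.143],[0,0,0.143],[0,0,0.143]], gripper=[-1,-1,-1,-1,-1,-1,-1,-1,-1,-1])

```text
time: 12.55
tool_pos: [0.5085, 0.2903, 0.118]
tool_rot: [3.141, -0.0, -1.14]
contact_force: [1.0, 0.4, 0.1]
opening: 0.0921
```

Request:
carry_out(translation=[[0,0,0],[0,0,0]], turn=[[0,0,0.141],[0,0,0]], gripper=[-1,-1])

```text
time: 12.75
tool_pos: [0.5085, 0.2903, 0.118]
tool_rot: [3.141, -0.0, -1.276]
contact_force: [-0.1, -0.3, -0.1]
opening: 0.0919
```

Run:
```python
from h import *
p=read_camera('wrist');save(p,'w4')
for k in nets.tip_of(p,'plate1')[:2]: print('plate',k['score'],np.round(k['pixel']),onz(p,k['pixel'],0.016).round(4))
t=read_camera('top')
for n,z in(('plate1',.016),('pad',0)):
  for k in nets.tip_of(t,n)[:3]: print(n,k['score'],np.round(k['pixel']),onz(t,k['pixel'],z).round(4))
o=robot.observe();print(o['tool_pos'],o['tool_rot'],o['time'])
```

```text
plate 0.67 [395. 263.] [0.4774 0.1234 0.016 ]
plate 0.58 [256. 194.] [0.5096 0.2923 0.016 ]
plate1 0.75 [176. 201.] [0.4836 0.1237 0.016 ]
plate1 0.74 [309. 182.] [ 0.5291 -0.2103  0.016 ]
plate1 0.68 [109. 188.] [0.5166 0.291  0.016 ]
pad 0.55 [112. 192.] [0.5097 0.2878 0.    ]
[0.50854881 0.2902888  0.11804617] [ 3.14148694e+00 -1.17817828e-04 -1.27280374e+00] 13.0
```

View pics/w4.png

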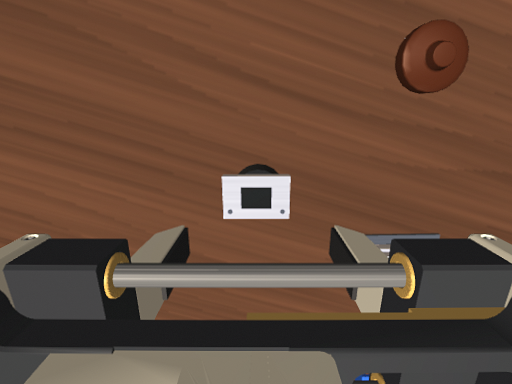

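The plate lies on the pad square to the jaws at (256,197). Going down to take it by the short ends.

Request:
carry_out(translation=[[0,0,0.03],[0,0,0.03],[0,0,0.025],[0,0,0.0145],[0,0,0],[0,0,0],[0,0,0],[0,0,0],[0,0,0],[0,0,0]], turn=[[0,0,0],[0,0,0],[0,0,0],[0,0,0],[0,0,0],[0,0,0],[0,0,0],[0,0,0],[0,0,0],[0,0,0]], gripper=[-1,-1,-1,-1,-1,-1,-0.1,0.1,0.1,0.1], squeeze=12)

```text
time: 14.0
tool_pos: [0.5089, 0.2906, 0.0192]
tool_rot: [-3.14, 0.0, -1.275]
contact_force: [-0.2, 0.7, 3.0]
opening: 0.0658
```

Request:
carry_out(translation=[[0,0,0],[0,0,0],[0,0,0]], turn=[[0,0,0],[0,0,0],[0,0,0]], gripper=[0.1,0.1,0.1])

```text
time: 14.3
tool_pos: [0.5089, 0.2905, 0.0192]
tool_rot: [-3.141, 0.0, -1.275]
contact_force: [-1.6, 0.4, 5.5]
opening: 0.0661
```

Request:
carry_out(translation=[[0,0,-0.01],[0,0,-0.03],[0,0,-0.04],[0,0,-0.04],[0,0,-0.04],[0,0,-0.04],[0.036,0.006,0],[0.036,0.006,0],[0.036,0.006,0],[0.036,0.006,0]], turn=[[0,0,0],[0,0,0],[0,0,0.11],[0,0,0.11],[0,0,0.11],[0,0,0],[0,0,0],[0,0,0],[0,0,0],[0,0,0]], gripper=[0.1,0.1,0.1,0.1,0.1,0.1,0.1,0.1,0.1,0.1])

```text
time: 15.3
tool_pos: [0.4789, 0.1458, 0.2189]
tool_rot: [3.141, -0.0, -1.605]
contact_force: [-0.0, 0.7, -0.9]
opening: 0.0655
```

Request:
carry_out(translation=[[0.037,0.006,0],[0.037,0.006,0],[0.037,0.006,0],[0.037,0.006,0],[0.037,0.006,0],[0.037,0.006,0],[0.037,0.007,0],[0.037,0.007,0],[0,0,0],[0,0,0]], turn=[[0,0,0],[0,0,0],[0,0,0],[0,0,0],[0,0,0],[0,0,0],[0,0,0],[0,0,0],[0,0,0],[0,0,0]], gripper=[0.1,0.1,0.1,0.1,0.1,0.1,0.1,0.1,0.1,0.1])

```text
time: 16.3
tool_pos: [0.4192, -0.1473, 0.2187]
tool_rot: [3.141, 0.0, -1.607]
contact_force: [-0.0, 0.3, -1.0]
opening: 0.0659
```

Run:
```python
from h import *
p=read_camera('wrist');save(p,'w5')
import pickle; pickle.dump(p,open('w5.pkl','wb'))
for n,z in(('plate1',.21),('gate',.06),('lock_grip',.095),('testbox',0)):
  for k in nets.tip_of(p,n)[:2]: print(n,round(k['score'],2),np.round(k['pixel']),onz(p,k['pixel'],z).round(4))
t=read_camera('top');pickle.dump(t,open('t5.pkl','wb'))
t=read_camera('scene');pickle.dump(t,open('s5.pkl','wb'))
o=robot.observe();print(o['tool_pos'],o['tool_rot'],o['time'],o['opening'])
cv2.imwrite('pics/w5b.png',cv2.resize(p['img'][:,:,::-1],(800,600),interpolation=cv2.INTER_CUBIC))
```

```text
plate1 0.83 [259. 239.] [ 0.4172 -0.1481  0.21  ]
plate1 0.62 [ 54. 142.] [ 0.4869 -0.0248  0.21  ]
gate 0.82 [232.  93.] [ 0.5213 -0.1231  0.06  ]
lock_grip 0.75 [323.  91.] [ 0.5177 -0.215   0.095 ]
testbox 0.84 [268.  97.] [ 0.5189 -0.1646  0.    ]
[ 0.41977025 -0.14609112  0.21865285] [-3.14159082e+00 -4.72932701e-05 -1.60336943e+00] 16.65 0.06544239203437875
```

View pics/w5b.png

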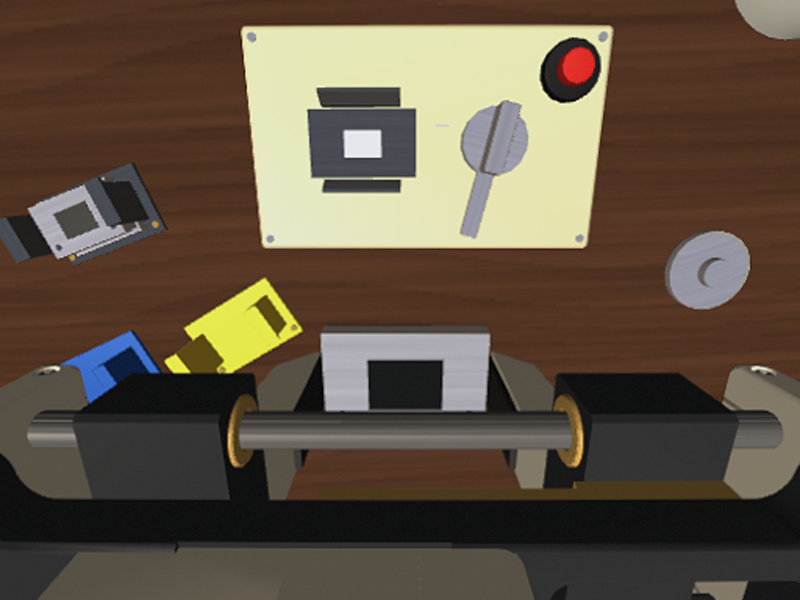

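The held plate is level, the box top's corners show at (241,27), (612,27), (587,248), (262,248), and the gate's white mark is at (362,144).

Run:
```python
from h import *
import pickle
p=pickle.load(open('w5.pkl','rb'))
g=cv2.cvtColor(p['img'],cv2.COLOR_RGB2HSV); m=((g[...,0]<40)&(g[...,1]<90)&(g[...,2]>140)).astype(np.uint8)
n,l,st,_=cv2.connectedComponentsWithStats(m);mm=(l==l[90,275]).astype(np.uint8)
cs,_=cv2.findContours(mm,0,1);c=max(cs,key=cv2.contourArea);print(st[l[90,275]])
P=np.array([onz(p,q,.06)[:2] for q in c[:,0].astype(float)],np.float32);print('mar',cv2.minAreaRect(P))
def an(cor,L,W,z,off):
    A=np.array([onz(p,((u+.5)*.64-.5,(v+.5)*.64-.5),z)[:2] for u,v in cor])
    B=np.array([[-L/2,W/2],[L/2,W/2],[L/2,-W/2],[-L/2,-W/2]])
    ca=A.mean(0);H=(B.T@(A-ca));a=np.arctan2(H[0,1]-H[1,0],H[0,0]+H[1,1])
    R=np.array([[np.cos(a),-np.sin(a)],[np.sin(a),np.cos(a)]])
    print(ca.round(4),round(a,4),'resid mm',(1000*(A-ca-B@R.T)).round(1).tolist(),'gate',(ca+R@[off,0]).round(4),'lock',(ca+R@[off+.09,0]).round(4))
an([(241,27),(612,27),(587,248),(262,248)],.25,.15,.06,-.045)
an([(251,37),(603,37),(580,239),(270,239)],.234,.134,.06,-.045)
an([(317,88),(400,88),(401,192),(322,192)],.054,.06,.08,0)  # rail flares
an([(344,130),(381,130),(382,158),(345,158)],.024,.018,.06,0)
# held plate top corners (z unknown ~ tcp+.007)
for q in [(321,332),(490,332)]: print(onz(p,((q[0]+.5)*.64-.5,(q[1]+.5)*.64-.5),.2255).round(4))
# tongue tip & axis
for q,z in (((467,237),.078),((494,140),.081),((516,103),.103)): print('lock',q,onz(p,((q[0]+.5)*.64-.5,(q[1]+.5)*.64-.5),z).round(4))
```

```text
[  154    16   239   143 24471]
mar ((0.5210632681846619, -0.16680267453193665), (0.24628521502017975, 0.14686471223831177), 87.81745910644531)
[ 0.5203 -0.167 ] -1.6078 resid mm [[-1.7, -2.3], [-1.7, 2.8], [1.6, 1.4], [1.8, -1.9]] gate [ 0.522  -0.1221] lock [ 0.5187 -0.212 ]
[ 0.5208 -0.1674] -1.608 resid mm [[0.0, -0.0], [-0.1, 0.4], [-0.1, -0.1], [0.2, -0.2]] gate [ 0.5225 -0.1224] lock [ 0.5191 -0.2124]
[ 0.5226 -0.1228] -1.6094 resid mm [[2.2, -0.5], [2.2, 0.4], [-2.2, 0.1], [-2.2, 0.1]] gate [ 0.5226 -0.1228] lock [ 0.5191 -0.2127]
[ 0.5225 -0.1228] -1.6064 resid mm [[0.4, 1.0], [0.2, -0.9], [-0.4, -1.3], [-0.2, 1.1]] gate [ 0.5225 -0.1228] lock [ 0.5193 -0.2127]
[ 0.4434 -0.1172  0.2255]
[ 0.4409 -0.1819  0.2255]
lock (467, 237) [ 0.4567 -0.194   0.078 ]
lock (494, 140) [ 0.5202 -0.2111  0.081 ]
lock (516, 103) [ 0.5388 -0.2193  0.103 ]
```

Request:
carry_out(translation=[[-0.007,-0.0255,0],[-0.007,-0.0254,0],[-0.007,-0.0254,0],[-0.0067,-0.0254,0],[0,0,0.03],[0,0,0.03],[0,0,0.03],[0,0,0.03],[0,0,0.003],[0,0,0]], turn=[[0,0,0.002],[0,0,0],[0,0,0],[0,0,0],[0,0,0],[0,0,0],[0,0,0],[0,0,0],[0,0,0],[0,0,0]], gripper=[0.1,0.1,0.1,0.1,0.1,0.1,0.1,0.1,0.1,0.1])

```text
time: 17.65
tool_pos: [0.5222, -0.1225, 0.0955]
tool_rot: [3.14, 0.0, -1.606]
contact_force: [0.8, 0.5, -0.1]
opening: 0.0658
```

Run:
```python
from h import *
import pickle
p=read_camera('wrist');pickle.dump(p,open('w6.pkl','wb'))
t=read_camera('scene');pickle.dump(t,open('s6.pkl','wb'))
o=robot.observe();print(o['tool_pos'],o['tool_rot'],o['time'],o['opening'])
a=cv2.resize(p['img'][110:290,150:370],(660,540)[:2],interpolation=cv2.INTER_CUBIC)
cv2.imwrite('pics/w6.png',a[:,:,::-1])
```

```text
[ 0.52331635 -0.12307668  0.09716028] [-3.13900330e+00 -9.47914630e-04 -1.60669814e+00] 17.75 0.06586722685042358
```

View pics/w6.png

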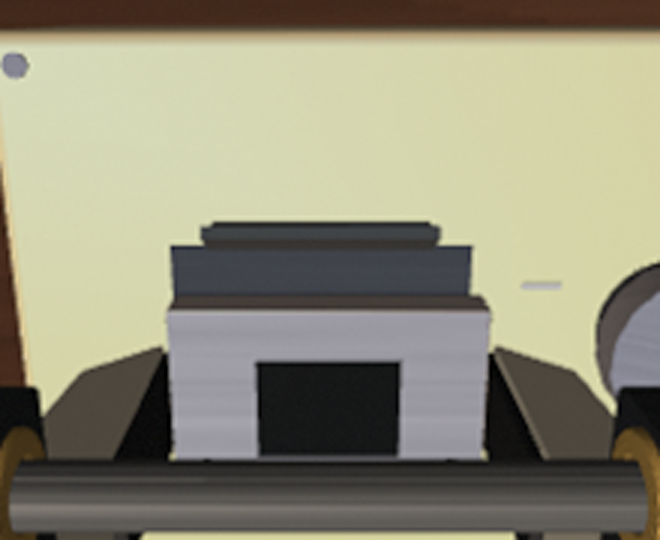

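Run:
```python
from h import *
import pickle
p=pickle.load(open('w6.pkl','rb'));print(p['cx'],p['cy'])
f=lambda u,v,z:onz(p,(150+(u+.5)/3-.5,110+(v+.5)/3-.5),z).round(4)
for n,u,v,z in(('plateL',168,310,.1035),('plateR',489,310,.1035),('bL',172,298,.0935),('bR',486,298,.0935),('railL',201,232,.08),('railR',440,232,.08),('floorL',171,248,.06),('floorR',471,248,.06),('screw',14,65,.06),('boxedge',330,32,.06)): print(n,f(u,v,z))
```

```text
259.01644388785826 195.10259261520352
plateL [ 0.5464 -0.0929  0.1035]
plateR [ 0.544  -0.1564  0.1035]
bL [ 0.5453 -0.0917  0.0935]
bR [ 0.5428 -0.1577  0.0935]
railL [ 0.5558 -0.0967  0.08  ]
railR [ 0.5538 -0.1498  0.08  ]
floorL [ 0.5466 -0.0853  0.06  ]
floorR [ 0.5438 -0.1603  0.06  ]
screw [ 0.5926 -0.0528  0.06  ]
boxedge [ 0.5971 -0.127   0.06  ]
```

Request:
carry_out(translation=[[-0.001,0,0.005],[0,0,0.008],[0,0,0.008],[0,0,0.006],[0,0,0.003],[0,0,0],[0,0,0]], turn=[[0,0,0],[0,0,0],[0,0,0],[0,0,0],[0,0,0],[0,0,0],[0,0,0]], gripper=[0.1,0.1,0.1,0.1,0.1,0.1,0.1])

```text
time: 18.45
tool_pos: [0.5223, -0.1219, 0.0656]
tool_rot: [3.142, -0.0, -1.607]
contact_force: [-0.9, 0.1, -1.4]
opening: 0.0658
```

Request:
carry_out(translation=[[0,0,0.001],[0,0,0.001],[0,0,0.0005],[0,0,0],[0,0,0]], turn=[[0,0,0],[0,0,0],[0,0,0],[0,0,0],[0,0,0]], gripper=[0.1,0.1,0.1,0.1,0.1])

```text
time: 18.95
tool_pos: [0.5223, -0.1219, 0.0632]
tool_rot: [-3.141, -0.0, -1.607]
contact_force: [-1.7, -0.3, 1.0]
opening: 0.066
```

Request:
carry_out(translation=[[0,0,0.0005],[0,0,0.0004],[0,0,0],[0,0,0],[0,0,0]], turn=[[0,0,0],[0,0,0],[0,0,0],[0,0,0],[0,0,0]], gripper=[0.1,0.1,0.1,0.1,0.1])

```text
time: 19.45
tool_pos: [0.5223, -0.1219, 0.0632]
tool_rot: [-3.141, -0.0, -1.607]
contact_force: [-3.8, 1.2, 8.9]
opening: 0.066
```

Request:
carry_out(translation=[[0,0,-0.0006],[0,0,0],[0,0,0],[0,0,0],[0,0,0],[0,0,0],[0,0,0]], turn=[[0,0,0],[0,0,0],[0,0,0],[0,0,0],[0,0,0],[0,0,0],[0,0,0]], gripper=[0.1,-0.2,-0.6,-0.6,-0.6,-0.6,-0.6])

```text
time: 20.15
tool_pos: [0.5222, -0.1219, 0.0627]
tool_rot: [3.142, -0.0, -1.607]
contact_force: [0.3, -0.3, -0.3]
opening: 0.0734
```

Request:
carry_out(translation=[[0,0,-0.01],[0,0,-0.03],[0,0,-0.03],[0,0.03,-0.03],[0,0.03,0],[0,0.03,0],[0,0,0]], turn=[[0,0,0],[0,0,0],[0,0,0],[0,0,0],[0,0,0],[0,0,0],[0,0,0]], gripper=[-0.6,-0.6,-0.6,-0.6,-0.6,-0.6,-0.6])

```text
time: 20.85
tool_pos: [0.4293, -0.1179, 0.1636]
tool_rot: [3.14, 0.0, -1.608]
contact_force: [0.3, -0.1, -0.3]
opening: 0.0738
```

Run:
```python
from h import *
import pickle
p=read_camera('wrist');pickle.dump(p,open('w7.pkl','wb'))
for n,z in(('plate1',.06),('lock_grip',.095)):
  for k in nets.tip_of(p,n)[:2]: print(n,round(k['score'],2),np.round(k['pixel']),onz(p,k['pixel'],z).round(4))
o=robot.observe();print(o['tool_pos'],o['tool_rot'],o['time'],o['opening'])
cv2.imwrite('pics/w7.png',cv2.resize(p['img'][40:220,150:390],(720,540),interpolation=cv2.INTER_CUBIC)[:,:,::-1])
```

```text
plate1 0.88 [261.  97.] [ 0.5228 -0.1249  0.06  ]
plate1 0.68 [ 42. 155.] [0.4785 0.0914 0.06  ]
lock_grip 0.56 [372.  96.] [ 0.5185 -0.2127  0.095 ]
[ 0.43331519 -0.11897341  0.16360861] [-3.13948678e+00 -8.32967786e-04 -1.60728074e+00] 21.0 0.07307049400468192
```

View pics/w7.png

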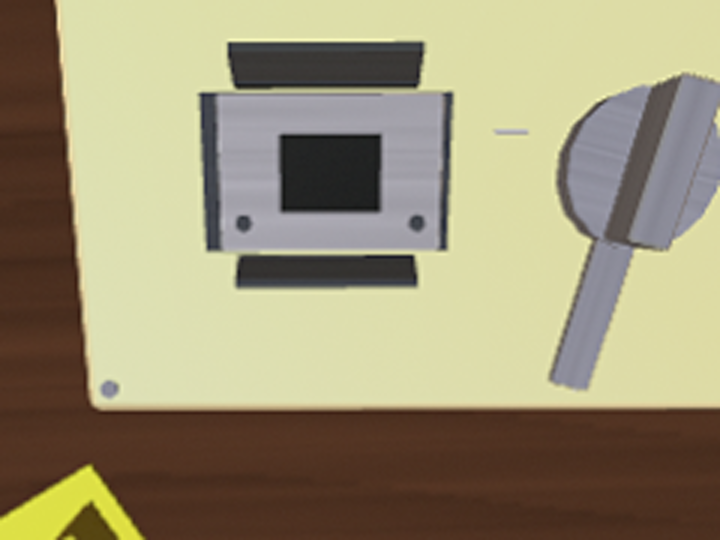

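The plate sits between the rails, its centre at crop (329,172) against the floor's 326. The tongue is parked with its tip at (569,385). Now to the collar.

Request:
carry_out(translation=[[0,0,0],[0,0,0],[0.0161,-0.0274,0],[0.0161,-0.0274,0],[0.0161,-0.0273,0],[0.0162,-0.0273,0],[0,0,0.02],[0,0,0.023],[0,0,0],[0,0,0]], turn=[[0,0,0.126],[0,0,0.126],[0,0,0],[0,0,0],[0,0,0],[0,0,0],[0,0,0],[0,0,0],[0,0,0],[0,0,0]], gripper=[0.1,0.1,0.1,0.1,0.1,0.1,0.1,0.1,0.1,0.1])

```text
time: 22.0
tool_pos: [0.5195, -0.2116, 0.1198]
tool_rot: [3.141, 0.0, -1.859]
contact_force: [0.1, -0.5, 0.4]
opening: 0.0411
```

Run:
```python
from h import *
p=read_camera('wrist')
o=robot.observe();print(o['tool_pos'],o['tool_rot'],o['time'],o['opening'],o['qpos'])
cv2.imwrite('pics/w8.png',cv2.resize(p['img'][110:290,140:380],(720,540),interpolation=cv2.INTER_CUBIC)[:,:,::-1])
```

```text
[ 0.51980377 -0.21174419  0.12055901] [-3.14038709e+00 -3.10361742e-04 -1.85860259e+00] 22.05 0.04155944985407775 [-5.23360416e-01  5.10092722e-01  1.57111159e+00 -2.34365466e-05
  1.05914364e+00  1.33525345e+00]
```

View pics/w8.png

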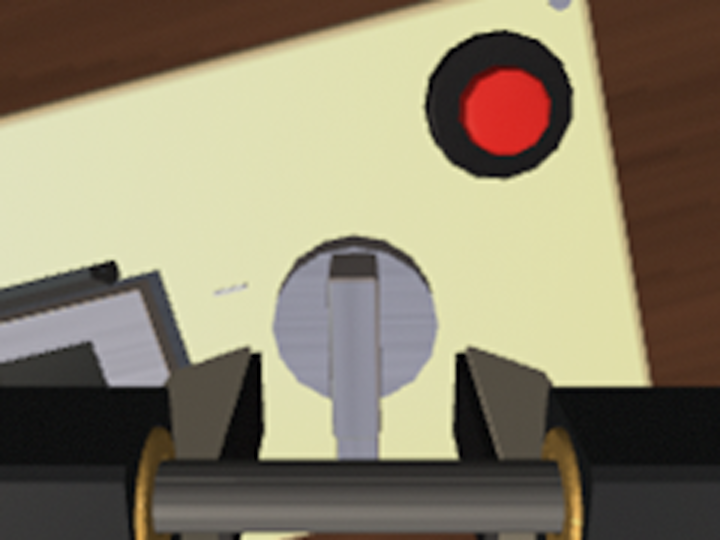

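The bar (355) is aligned and centred between the fingers (358). Going down and gripping.

Request:
carry_out(translation=[[0,0,0.015],[0,0,0.015],[0,0,0.004],[0,0,0],[0,0,0],[0,0,0],[0,0,0],[0,0,0],[0,0,0],[0,0,0]], turn=[[0,0,0],[0,0,0],[0,0,0],[0,0,0],[0,0,0],[0,0,0],[0,0,0],[0,0,0],[0,0,0],[0,0,0]], gripper=[0.1,0.1,0.1,0.1,0.6,0.9,0.9,0.9,0.9,0.9], squeeze=20)

```text
time: 23.05
tool_pos: [0.5193, -0.2107, 0.0862]
tool_rot: [-3.141, 0.001, -1.859]
contact_force: [1.5, 4.6, 2.4]
opening: 0.012
```

Request:
carry_out(translation=[[0,0,0],[0,0,0],[0,0,0],[0,0,0],[0,0,0],[0,0,0],[0,0,0],[0,0,0],[0,0,0],[0,0,0]], turn=[[0,0,0.06],[0,0,0.12],[0,0,0.12],[0,0,0.12],[0,0,0.12],[0,0,0.12],[0,0,0.12],[0,0,0.12],[0,0,0.12],[0,0,0.12]], gripper=[0.9,0.9,0.9,0.9,0.9,0.9,0.9,0.9,0.9,0.9])

```text
time: 24.05
tool_pos: [0.5193, -0.2107, 0.0862]
tool_rot: [3.141, 0.001, -3.004]
contact_force: [2.1, 4.6, 2.4]
opening: 0.012
```

Request:
carry_out(translation=[[0,0,0],[0,0,0],[0,0,0],[0,0,0]], turn=[[0,0,0.08],[0,0,0.06],[0,0,0.04],[0,0,0]], gripper=[0.9,0.9,0.9,0.9])

```text
time: 24.45
tool_pos: [0.5193, -0.2108, 0.0863]
tool_rot: [3.141, 0.001, 3.104]
contact_force: [1.5, 4.7, 3.0]
opening: 0.0116
```

Run:
```python
from h import *
o=robot.observe();print({k:np.round(v,3) for k,v in o.items()})
```

```text
{'time': np.float64(24.45), 'qpos': array([-5.230e-01,  5.520e-01,  1.608e+00,  1.000e-03,  9.810e-01,
        2.656e+00]), 'qvel': array([-0.002, -0.001,  0.001,  0.002,  0.   , -0.035]), 'joint_efforts': array([ -3.058, -47.858, -20.064,  -1.425,  -0.436,   0.41 ]), 'tool_pos': array([ 0.519, -0.211,  0.086]), 'tool_rot': array([3.141e+00, 1.000e-03, 3.104e+00]), 'contact_force': array([1.512, 4.737, 3.022]), 'torque': array([ 1.014, -0.275, -0.017]), 'opening': np.float64(0.012)}
```

Request:
carry_out(translation=[[0,0,0],[0,0,0],[0,0,0]], turn=[[0,0,0.03],[0,0,0.02],[0,0,0]], gripper=[0.9,0.9,0.9])

```text
time: 24.75
tool_pos: [0.5193, -0.2108, 0.0862]
tool_rot: [3.141, 0.001, 3.056]
contact_force: [2.9, 5.4, 2.8]
opening: 0.0125
```

Run:
```python
from h import *
o=robot.observe();print({k:np.round(v,3) for k,v in o.items() if k in('tool_rot','joint_efforts','torque','opening','qpos','contact_force')})
```

```text
{'qpos': array([-5.230e-01,  5.520e-01,  1.608e+00,  1.000e-03,  9.810e-01,
        2.704e+00]), 'joint_efforts': array([ -3.556, -47.89 , -20.047,  -1.174,  -0.411,   0.651]), 'tool_rot': array([3.141e+00, 1.000e-03, 3.056e+00]), 'contact_force': array([2.949, 5.369, 2.833]), 'torque': array([ 1.021, -0.337,  0.493]), 'opening': np.float64(0.012)}
```

The torque rises to 0.5 N m, so the stop is reached. Releasing and checking.

Request:
carry_out(translation=[[0,0,0],[0,0,0],[0,0,0],[0,0,0],[0,0,-0.02],[0,0,-0.03],[0,0,-0.04],[0,0,-0.04],[0,0.03,0],[0,0.03,0]], turn=[[0,0,-0.03],[0,0,0],[0,0,0],[0,0,0],[0,0,0],[0,0,0],[0,0,0],[0,0,0],[0,0,0],[0,0,0]], gripper=[0.9,0.3,0.3,0.3,0.3,0.3,0.3,0.3,0.3,0.3])

```text
time: 25.75
tool_pos: [0.5227, -0.1521, 0.2172]
tool_rot: [-3.14, 0.003, 3.082]
contact_force: [0.4, 0.7, -1.3]
opening: 0.032
```

Request:
carry_out(translation=[[0,0.03,0],[0,0.03,0],[0,0,0],[0,0,0]], turn=[[0,0,0],[0,0,0],[0,0,0],[0,0,0]], gripper=[0.3,0.3,0.3,0.3])

```text
time: 26.15
tool_pos: [0.5257, -0.0917, 0.2159]
tool_rot: [-3.141, 0.0, 3.085]
contact_force: [-1.1, -0.9, -0.3]
opening: 0.032
```

Run:
```python
from h import *
p=read_camera('wrist')
t=read_camera('top')
for n,z in(('cap1',0),('wheel',0),('shade',0),('tray',0),('plate1',.06)):
  print(n,[(round(k['score'],2),onz(t,k['pixel'],z).round(3)[:2].tolist()) for k in nets.tip_of(t,n)[:3]])
o=robot.observe();print(o['tool_pos'],o['contact_force'],o['time'],o['opening'])
a=cv2.resize(p['img'],(512,384));b=cv2.resize(t['img'][90:260,70:430],(512,242))
cv2.imwrite('pics/end.png',np.vstack([a,b])[:600,:,::-1])
```

```text
cap1 [(0.76, [0.677, 0.184]), (0.38, [0.668, 0.015])]
wheel [(0.88, [0.406, -0.41])]
shade [(0.74, [0.405, -0.411]), (0.65, [0.651, -0.464])]
tray [(0.58, [0.328, 0.161]), (0.53, [0.475, 0.113])]
plate1 [(0.87, [0.471, 0.11]), (0.46, [0.526, -0.12]), (0.43, [0.467, 0.114])]
[ 0.5257     -0.0925106   0.21571058] [ 0.26632017 -0.04970787 -0.08996915] 26.5 0.03206063595100576
```

View pics/end.png

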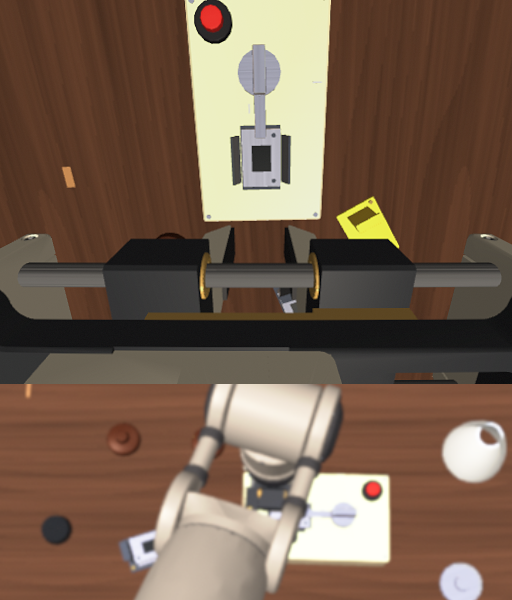

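The tongue (259,130) lies over the plate's end and points at the gate centre. The plate sits between the rails, the button is clear and the bystanders are in place. Handing in.

```bash
python3 -c "
from cell import robot
print(robot.hand_in())"
```

```text
the job is handed in; nothing more can be done
None
```

I did the whole job and handed it in at about 26.5 s of the 72 s allowed; the hand-in gave no verdict.

- **Moves:** I took the top plate by its long sides, laid it on the middle of the rubber pad and let go. I then took it again by its short ends and pressed it to the gate floor (about 9 N) before letting go. The collar went clockwise about 1.35 rad until the torque rose to about 0.5 N m, which I took as its stop.
- **Last checks:** In the final wrist picture the tongue lies over the plate's end and points at the gate centre. The plate is between the rails, about 1 mm off centre along the channel by an earlier picture. The fingers touch nothing. The caps, wheel and shade are within about 8 mm of where I first measured them, which is within the networks' error.
- **Not checked or in disagreement:**
  - The heights of the other plates in the magazine were not measured, but nothing showed them moved.
  - The button looked untouched, but its travel was not measured.
  - The early estimates of the gate position from the scene and top cameras differed from the wrist camera by up to 9 mm. I used the wrist values, and the plate seated where they put it.
  - My first fits of the box outline failed, because the image masks were bad. I replaced them with fits to the box corners, screws and gate parts, which agreed within 1 mm on the gate position.

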